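# Lock the leather dyes away in the bolted chest

## Task

The dyeing class is over: take the two cone-tipped dye bottles left standing on the newspaper and stand them upright in the open plywood chest, without tipping them over. Then shut the chest's lid, slide the barrel bolt on the lid fully home into its keeper, and turn the bolt's handle down flat into its notch so that it stays locked. Leave the glue bottle, the black caddy with its own bottles and the tray of markers where they are.

Things in the scene. Friction and masses are not known exactly. Their poses are not given: they have to be found in the camera images.
- chest: Fixed plywood chest, 260 (x, depth) x 340 (y, width) x 135 mm high; origin at the centre of its underside, on the table; its -x side faces the robot, z is up. Its flat top is a frame, 14 mm thick, round an opening from x = -85 to +100 and y = -120 to +120 mm. Walls 12 mm thick.
- bottle_a: Loose dark wine-coloured squeeze bottle with a white cone tip, 110 g (70 to 140 %): body 42 mm in diameter up to 70 mm, then narrowing to a 25 mm wide tip piece at 79 mm; 103 mm tall in all. Origin at the centre of its underside, z towards its tip. It stands upright on the table.
- bottle_b: A second loose dye bottle, the same as bottle_a.
- lid (a joint): Lid angle in rad: 0 shut, flush with the chest's top; 1.45 to 1.7 at the start, standing open. A 182 x 236 x 14 mm plywood board hinged along its far edge, 0.6 kg with the bolt. Its stiff hinge (0.8 N m) holds it at any angle, so it must be pushed all the way shut.
- lid_hinge (a point): Middle of the lid's hinge line, at the chest's x = 100, y = 0, z = 135 mm; the axis runs along the chest's y. The frame turns with the lid: x and y lie in its upper (outer) face, -x towards its free edge, z out of that face; 'the lid's y' elsewhere means this y.
- lid_edge (a point): Middle of the lid's free edge, on its upper face, 183 mm from the hinge line.
- bolt (a joint): How far the bolt is shot, in m: 0 to 0.003 (drawn) at the start, 0.045 fully home. Slides along the lid's +y with about 3 N, stays where left. Steel rod 12 mm thick, 162 mm long, 130 mm from the hinge line, its axis 13 mm above the lid's face. If shot before the lid is shut it strikes the keeper and the lid cannot shut.
- bolt_handle (a joint): Angle of the bolt's handle about the rod, rad: 0 standing straight out of the lid (up when shut), 1.57 lying flat towards the lid's free edge (the robot). 0 to 0.15 at the start; takes 0.05 N m, stays where left. A lip 16 mm high beside the rod lets it lie flat only when the bolt is home, in the lip's notch at y = 75 mm.
- bolt_knob (a point): Centre of the round 22 mm steel knob at the end of the handle, 37 mm from the rod's axis, so 50 mm above the lid when straight up; it stands at the lid's y = 30 mm drawn and 75 mm home. The handle's stem is 9 mm thick. z points from the rod to the knob, y along the rod towards the keeper.
- bolt_tip (a point): Foremost point of the rod, at the lid's y = 112 mm drawn, 157 mm home (the tail at -50 and -5 mm). The steel base plate on the lid spans y = -32 to 115 mm and 22 mm either side of the rod; two staples hold the rod at y = 12 and 98 mm and stand 25 mm above the lid.
- keeper_mouth (a point): Mouth of the keeper, a fixed steel staple on the chest's top frame at x = -30 mm; 22 mm long in y (129 to 151 mm), 17 mm wide and 21 mm high inside, its top 27 mm above the frame. The point lies in the middle of the mouth on the rod's line.
- glue: Bystander: grey glue bottle, 58 mm in diameter, 170 mm tall, origin at its underside.
- caddy: Bystander: black wooden caddy 100 x 170 x 48 mm, with three small bottles fixed in it (up to 84 mm), origin at the centre of its underside.
- markers: Bystander: clear tray of white markers, 145 x 170 x 22 mm, origin at the centre of its underside.
- chest_floor (a point): Middle of the chest's inner floor, 10 mm above its origin, axes like the chest's. The cavity reaches x = -118..118, y = -158..158 mm and is 111 mm high under the shut lid. Three fixed dye pots, 42 mm in diameter, 56 mm tall, stand in the back row at x = 72, y = -85, 0, 85 mm; the front is empty.
Things that resemble listed ones, but are neither listed nor needed, are in the scene too. Leave any yellow look-alike of the bottle_b alone.

How it is judged:
By the outcome, as a careful person would: the job done as asked, in the order asked, and still so for the second after the job is handed in, with the robot touching nothing.
It also fails if it takes over 72 s, if anything falls off the work surface, if the arm or the gripper's body presses on something with over 40 N, if the wrist force passes 120 N, or if a joint passes its speed limit or range.

## Robot

A 7-joint arm with a two-finger parallel gripper is mounted at the origin on the work surface. World frame = base frame: x ahead of the robot, y to its left, z up, the work surface at z = 0. Lengths are in m, angles in rad, forces in N, time in s.
With the tool pointing down it reaches from about 0.425 to 0.875 m from the base axis. Payload 8.4 kg.
Tool frame: the origin (TCP) lies on the front face of the gripper's body, between the roots of the fingers; the fingertips stand 73 mm ahead of it and the grasp point (between the pads) lies 54 mm ahead of it; z points along the fingers, y is the line along which they close (so a half turn about z gives the same grasp; the last joint's range is limited). The gripper opens to 85 mm and grips with 20 to 120 N. Pads are 22 mm wide; open, the fingers measure 114 mm over their backs; the gripper's body (76 mm by 85 mm) begins 54 mm behind the grasp point. The pads swing forward as they close: fully open they stand 13 mm farther back than shut.
Start: joints at [1.149, 0.333, 0.04, 1.465, -0.013, 1.343, -0.059], TCP at [0.206, -0.616, 0.304] pointing down, gripper open.
Joint ranges: [-2.58, 2.58], [-0.38, 2.09], [-1.3, 1.39], [0.25, 2.4], [-1.5, 4.64], [0.08, 2.09], [-2.65, 2.65]. Speed limits (rad/s): [2.22, 2.22, 2.79, 2.79, 3.14, 3.14, 3.14].

## Interface

Orientations are given as a rotation vector (axis times angle).
In Python, from rig import robot, optics gives the robot as it stands. The module is installed in compiled form; this text tells all that it offers.
- The arm moves only by the tool servo_tool, never from a script. Its argument "deltas" is a list of rows, each an object with "claw": the finger opening in m, from 0 to 0.0854; "slide": the shift along the tool's x, y, z in m, a list of three; "spin": the turn about the tool's z in rad. A call has 1 to 12 rows; each row shifts and turns the commanded pose from where the row before left it, along the tool's axes as they then stand; what a row does not reach is not made up. A row lasts 1/12 s, in which the tool goes at most 41.7 mm and 7.16 degrees, less where a joint would pass 70% of its speed; a pose out of reach is approached as far as the arm can. A call is refused whole if a number of a shift passes 0.0417 or a number of a turn 0.125, either way. A call with a gripper value outside its range is refused whole. The fingers move at their own pace and stop on an object; "newtons" is the grip in N (left out, the last holds). Time passes only in rows, so rows that do not move let the fingers close. It gives the time, the measured TCP pose, the force, the opening and the grip force at its end, in the units of the state.
- robot.get_obs(): the state, without advancing time (a new reading comes with each control period).
- optics.camera(name): name is "scene" or "side" or "wrist"; returns a dict with "image" (420x560x3 uint8, red, green, blue), "intrinsics" (3x3 intrinsics, pixels), "k1" (the pictures are not rectified: a ray, as slopes to the right and down, at radius r is drawn at 1 + k1 r^2 times it, then the intrinsics apply), "R" (3x3) and "t" (3): a world point X has camera coordinates R X + t. Camera axes: x right, y down, z forward; pixel columns grow to the right and rows downward; lengths in m; the calibration is good to about 2 mm. A picture is of the moment at which its call begins. There is no depth.
- robot.finish_job(): hands the job in; it is judged then, once.
The state is a dict: "t": time; "q": joint angles; "qd": joint speeds; "joint_efforts": joint torques, N m; "ee_pos": TCP position; "tcp_rot": TCP orientation; "wrist_force": force on the tool from outside, world axes, zero at the start; "wrist_torque": the same for the moment, N m; "grip_width": opening from 0.0 (shut) to 1.0 (fully open); "gripper_force": force on a finger pad.
Only numpy, scipy, OpenCV 4.12 (cv2) and the standard library are available. Lean on these libraries where they do the work, as an engineer would, in place of code of your own. Each camera call takes 0.05 s, during which the arm holds its last target. There are 200 camera calls.

## Working session

There is one attempt and no reset: what is moved stays moved. The work goes in short steps, Python scripts to look and compute and a tool call to move; the robot and the scene stay as the last step left them, time stands still between calls to the robot, and variables do not carry over. Pictures are saved under pics/ and viewed, at most 11 in all, crops included, and the job is handed in when it is done.

Besides the shell and the picture viewer there is one more tool, called in YAML: its name, and indented under it one key for each argument. servo_tool: Moves the arm, as the interface text tells. Its arguments: {"type":"object","properties":{"deltas":{"type":"array","items":{"type":"object","properties":{"claw":{"type":"number"},"slide":{"type":"array","items":{"type":"number"}},"spin":{"type":"number"}}}},"newtons":{"type":"number"}},"required":["deltas"]}

```bash
mkdir -p pics
cat > h.py <<'E'
import numpy as np, cv2, sys
from rig import robot, optics
from scipy.spatial.transform import Rotation as Ro
def shot(name,fn,crop=None,scale=1):
    c=optics.camera(name); im=c["image"][:,:,::-1].copy()
    np.savez('pics/'+fn+'.npz',K=c["intrinsics"],k1=c["k1"],R=c["R"],t=c["t"],im=im)
    if crop: x0,y0,x1,y1=crop; im=im[y0:y1,x0:x1]
    if scale!=1: im=cv2.resize(im,None,fx=scale,fy=scale,interpolation=cv2.INTER_CUBIC)
    cv2.imwrite('pics/'+fn+'.png',im)
def ray(fn,uv):
    c=np.load('pics/'+fn+'.npz'); d=np.linalg.solve(c['K'],[uv[0],uv[1],1])[:2]
    s=d.copy()
    for _ in range(30): s=d/(1+c['k1']*(s@s))
    R=c['R']; return -R.T@c['t'], R.T@np.array([s[0],s[1],1])
def onz(fn,uv,z):
    o,d=ray(fn,uv); return o+d*(z-o[2])/d[2]
def tri(*obs):
    A=np.zeros((3,3));b=np.zeros(3)
    for fn,uv in obs:
        o,d=ray(fn,uv); d=d/np.linalg.norm(d); P=np.eye(3)-np.outer(d,d); A+=P;b+=P@o
    X=np.linalg.solve(A,b); return X
def proj(fn,X):
    c=np.load('pics/'+fn+'.npz'); p=c['R']@np.asarray(X,float)+c['t']; s=p[:2]/p[2]
    s=s*(1+c['k1']*(s@s)); return (c['K']@[s[0],s[1],1])[:2]
E
python3 - <<'E'
from h import *
np.set_printoptions(precision=4,suppress=True)
shot('scene','s0');shot('side','d0')
a=cv2.imread('pics/s0.png');b=cv2.imread('pics/d0.png')
o=robot.get_obs();print(o['ee_pos'],o['tcp_rot'],o['t'],o['grip_width'])
for n in('s0','d0'):
    c=np.load(f'pics/{n}.npz');print(-c['R'].T@c['t'],c['R'][2])
print(Ro.from_rotvec(o['tcp_rot']).as_matrix())
E
```

```text
[ 0.2061 -0.6161  0.3031] [-3.0993 -0.5046  0.0005] 0.1 1.0007659312085981
[1.3254 0.41   0.9479] [-0.6282 -0.3987 -0.6681]
[-0.1627  0.9633  0.9205] [ 0.4669 -0.7011 -0.539 ]
[[ 0.9484  0.3172 -0.0005]
 [ 0.3172 -0.9483  0.0014]
 [-0.0001 -0.0015 -1.    ]]
```

View pics/s0.png

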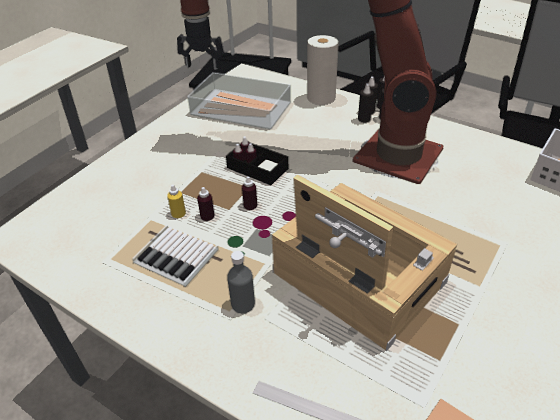

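View pics/d0.png

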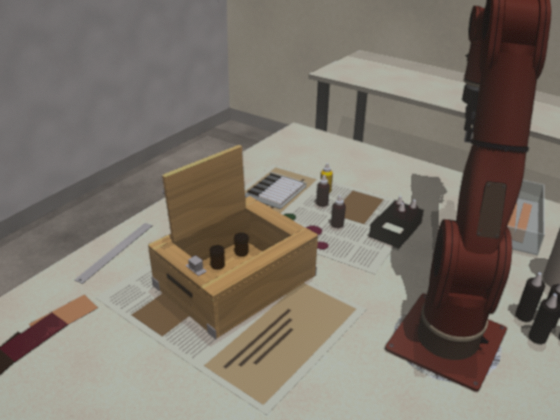

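The scene view shows the dark bottles at (205,205) and (249,195), with the yellow look-alike at (176,203). The chest is around (365,260), its lid is open, and the knob is at (336,241). In the side view the bottles are at (323,192) and (338,213), and the keeper is at (197,264). I'll enlarge both.

Run:
```python
import cv2
a=cv2.imread('pics/s0.png')[165:355,180:470];cv2.imwrite('pics/s0c.png',cv2.resize(a,None,fx=2.7,fy=2.7,interpolation=cv2.INTER_CUBIC))
a=cv2.imread('pics/d0.png')[140:340,130:370];cv2.imwrite('pics/d0c.png',cv2.resize(a,None,fx=3,fy=3,interpolation=cv2.INTER_CUBIC))
```

```text
(no output)
```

View pics/s0c.png

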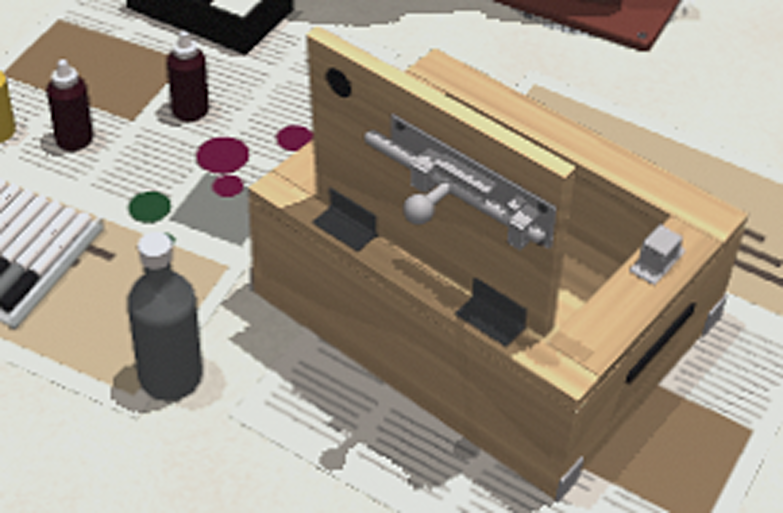

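View pics/d0c.png

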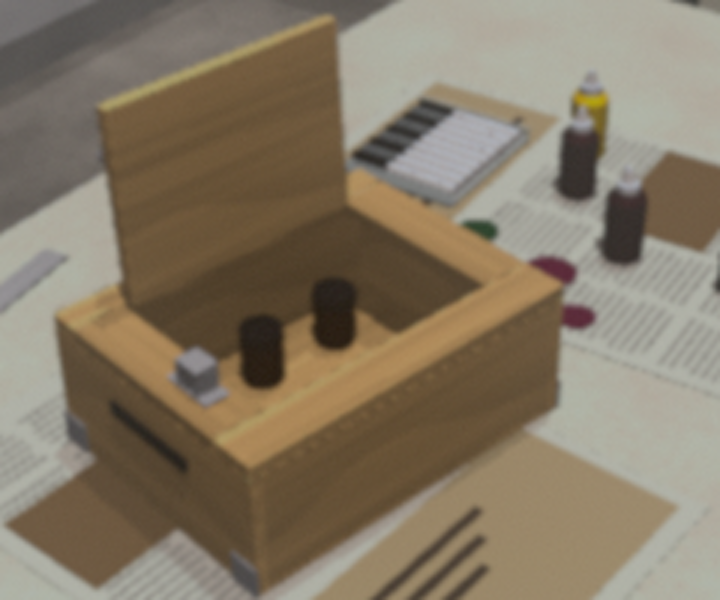

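```bash
cat >> h.py <<'E'
def S(x,y): return ('s0',((x+.5)/2.7-.5+180,(y+.5)/2.7-.5+165))
def D(x,y): return ('d0',((x+.5)/3-.5+130,(y+.5)/3-.5+140))
E
python3 - <<'E'
from h import *
from scipy.optimize import least_squares
np.set_printoptions(precision=4,suppress=True)
for n,s,d in [('b1',S(65,62),D(583,110)),('b2',S(183,36),D(630,173))]:
    print(n,'tip tri',tri(s,d),onz(*s,.103),onz(*d,.103))
print('bases',onz(*S(72,132),.015),onz(*S(190,103),.015))
obs=[(S(745,213),(-.13,.17)),(S(578,400),(.13,.17)),(S(250,185),(.13,-.17)),(D(60,318),(.13,.17)),(D(250,465),(-.13,.17)),(D(560,288),(-.13,-.17)),(D(350,172),(.13,-.17))]
pts=[onz(*o,.135)[:2] for o,_ in obs]
def T(p,l): 
    c,s=np.cos(p[2]),np.sin(p[2]); return np.array([p[0]+c*l[0]-s*l[1],p[1]+s*l[0]+c*l[1]])
r=least_squares(lambda p:np.concatenate([T(p,l)-q for q,(_,l) in zip(pts,obs)]),[.6,0,0])
print('chest',r.x,'\n',r.fun.reshape(-1,2)*1000)
p=r.x
# lid angle / knob from scene
def W(x,y,z): return np.array([*T(p,(x,y)),z])
def lidpt(a,X,Y,Z): return W(.1+X*np.cos(a)+Z*np.sin(a),Y,.135-X*np.sin(a)+Z*np.cos(a))
def f(v):
    a,b,h=v; e=[]
    k=lidpt(a,-.13-.037*np.sin(h),.03+b,.013+.037*np.cos(h)); e+=list(proj('s0',k)-S(419,208)[1])
    for Y,px in((.118,S(576,168)),(-.118,S(312,33))): e+=list(proj('s0',lidpt(a,-.182,Y,0))-px[1])
    return e
q=least_squares(f,[1.55,0,0.05]);print('lid',q.x,q.fun)
for k in(0,.045):print('knob shut',lidpt(0,-.13,.03+k,.05))
E
```

```text
b1 tip tri [ 0.5545 -0.3473  0.0993] [ 0.5585 -0.3431  0.103 ] [ 0.5515 -0.3427  0.103 ]
b2 tip tri [ 0.4555 -0.2725  0.0949] [ 0.4639 -0.2658  0.103 ] [ 0.4495 -0.2606  0.103 ]
bases [ 0.5654 -0.3422  0.015 ] [ 0.4648 -0.2633  0.015 ]
chest [ 0.5414  0.1227 -0.1881] 
 [[ -6.0724   5.5801]
 [ -3.9445   3.2506]
 [ -0.4796   1.6392]
 [ 12.0201   1.0481]
 [ -1.4699   5.059 ]
 [  0.4809  -6.2752]
 [ -0.5346 -10.3017]]
lid [ 1.6096 -0.0054 -0.202 ] [ 0.     -0.     -0.3824  1.5211  0.859  -1.2328]
knob shut [0.5175 0.1578 0.185 ]
knob shut [0.5259 0.202  0.185 ]
```

```bash
cat >> h.py <<'E'
def rel(target,yaw=None):
    """rows from present pose: spin first, then shift along tool axes (yaw of tool x)"""
    o=robot.get_obs(); M=Ro.from_rotvec(o['tcp_rot']).as_matrix(); y0=np.arctan2(M[1,0],M[0,0])
    if yaw is None: yaw=y0
    d=np.asarray(target)-o['ee_pos']; c,s=np.cos(yaw),np.sin(yaw)
    print('pos',o['ee_pos'].round(4),'yaw',round(y0,3),'spin',round(y0-yaw,3),'tilt',M[:2,2].round(4),'slide after spin',np.round([d[0]*c+d[1]*s,d[0]*s-d[1]*c,-d[2]],4))
E
python3 - <<'E'
from h import *
np.set_printoptions(precision=4,suppress=True)
y=tri(('s0',(172,189)),D(592,78));print('yellow',y,onz('s0',(172,189),.103),onz('s0',(176,212),.015))
rel([.52,-.31,.28],-1.0)
E
```

```text
yellow [ 0.5927 -0.4313  0.0882] [ 0.6071 -0.4141  0.103 ] [ 0.6046 -0.4207  0.015 ]
pos [ 0.2061 -0.6161  0.3031] yaw 0.323 spin 1.323 tilt [-0.0005  0.0014] slide after spin [-0.088  -0.4295  0.0231]
```

Run:
```python
from h import *
rel([.50,-.30,.28],-.188)
```

```text
pos [ 0.2061 -0.6161  0.3031] yaw 0.323 spin 0.511 tilt [-0.0005  0.0014] slide after spin [ 0.2296 -0.3655  0.0231]
```

servo_tool:
  deltas:
    - {"spin":0.1022,"claw":0.065}
    - {"spin":0.1022}
    - {"spin":0.1022}
    - {"spin":0.1022}
    - {"spin":0.1022}
  newtons: 30

```text
invalid input at $.deltas[0]: expected keys claw, slide, spin
```

servo_tool:
  deltas:
    - {"slide":[0.0209,-0.0332,0.002]}
    - {"slide":[0.0209,-0.0332,0.002]}
    - {"slide":[0.0209,-0.0332,0.002]}
    - {"slide":[0.0209,-0.0332,0.002]}
    - {"slide":[0.0209,-0.0332,0.002]}
    - {"slide":[0.0209,-0.0332,0.002]}
    - {"slide":[0.0209,-0.0332,0.002]}
    - {"slide":[0.0209,-0.0332,0.002]}
    - {"slide":[0.0209,-0.0332,0.002]}
    - {"slide":[0.0209,-0.0332,0.002]}
    - {"slide":[0.0209,-0.0332,0.002]}
    - {}

```text
invalid input at $.deltas[0]: expected keys claw, slide, spin
```

Run:
```python
from h import *
rel([.50,-.30,.28],-.188)
shot('wrist','w1')
c=np.load('pics/w1.npz');print(-c['R'].T@c['t'],c['R'])
print(proj('w1',[.557,-.343,.103]),proj('w1',[.462,-.264,.103]))
```

```text
pos [ 0.2061 -0.6161  0.3031] yaw 0.323 spin 0.511 tilt [-0.0005  0.0014] slide after spin [ 0.2296 -0.3655  0.0231]
[ 0.27836182 -0.59030392  0.37274007] [[ 3.17323847e-01 -9.48316879e-01 -8.21140005e-04]
 [-9.03388580e-01 -3.02553170e-01  3.03892503e-01]
 [-2.88434828e-01 -9.56905294e-02 -9.52705974e-01]]
[  23.34137426 -520.37656198] [-123.07296899 -351.5228986 ]
```

View pics/w1.png

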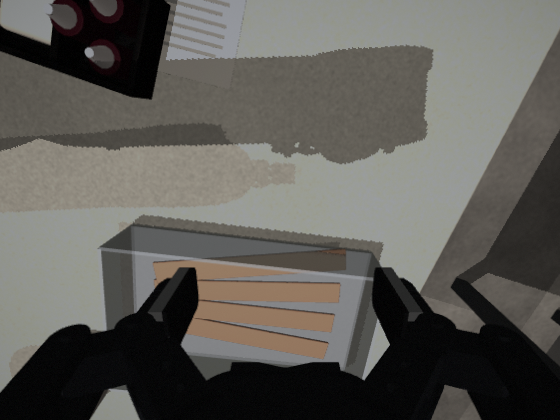

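That picture shows only the start pose, because every row must carry all three keys and the call was refused. I'll resend it with full rows.

servo_tool:
  deltas:
    - {"claw":0.065,"slide":[0,0,0],"spin":0.1022}
    - {"claw":0.065,"slide":[0,0,0],"spin":0.1022}
    - {"claw":0.065,"slide":[0,0,0],"spin":0.1022}
    - {"claw":0.065,"slide":[0,0,0],"spin":0.1022}
    - {"claw":0.065,"slide":[0,0,0],"spin":0.1022}
  newtons: 30

```text
t: 0.57
ee_pos: [0.2062, -0.6163, 0.3035]
tcp_rot: [-3.126, 0.303, 0.0]
wrist_force: [0.5, 0.0, 0.1]
grip_width: 0.762
gripper_force: 0.0
```

servo_tool:
  deltas:
    - {"claw":0.065,"slide":[0.0209,-0.0332,0.002],"spin":0}
    - {"claw":0.065,"slide":[0.0209,-0.0332,0.002],"spin":0}
    - {"claw":0.065,"slide":[0.0209,-0.0332,0.002],"spin":0}
    - {"claw":0.065,"slide":[0.0209,-0.0332,0.002],"spin":0}
    - {"claw":0.065,"slide":[0.0209,-0.0332,0.002],"spin":0}
    - {"claw":0.065,"slide":[0.0209,-0.0332,0.002],"spin":0}
    - {"claw":0.065,"slide":[0.0209,-0.0332,0.002],"spin":0}
    - {"claw":0.065,"slide":[0.0209,-0.0332,0.002],"spin":0}
    - {"claw":0.065,"slide":[0.0209,-0.0332,0.002],"spin":0}
    - {"claw":0.065,"slide":[0.0209,-0.0332,0.002],"spin":0}
    - {"claw":0.065,"slide":[0.0209,-0.0332,0.002],"spin":0}
    - {"claw":0.065,"slide":[0,0,0],"spin":0}

```text
t: 1.57
ee_pos: [0.5057, -0.2923, 0.2813]
tcp_rot: [-3.125, 0.278, -0.002]
wrist_force: [-0.2, 1.4, -0.0]
grip_width: 0.76
gripper_force: 0.0
```

Run:
```python
from h import *
rel([.50,-.30,.28],-.188)
shot('wrist','w2')
print(proj('w2',[.557,-.343,.103]),proj('w2',[.462,-.264,.103]))
```

```text
pos [ 0.5057 -0.2923  0.2813] yaw -0.177 spin 0.011 tilt [0.0018 0.004 ] slide after spin [-0.0042  0.0086  0.0013]
[337.89956395 137.7015182 ] [264.26851674 259.43168559]
```

View pics/w2.png

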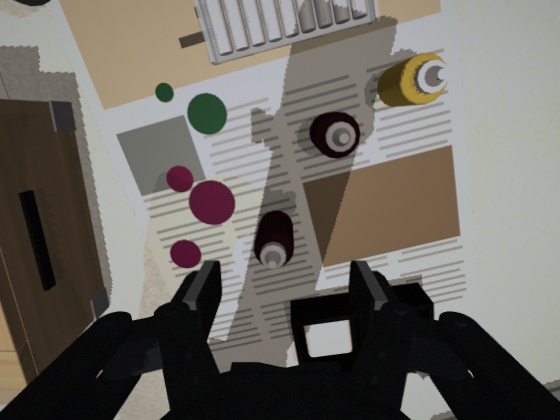

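Run:
```python
from h import *
np.set_printoptions(precision=4,suppress=True)
print('b1',onz('w2',(344,136),.103),'base axis',onz('w2',(336,135),.07))
print('b2',onz('w2',(271,258),.103))
print('caddy',onz('w2',(291,302),.048),onz('w2',(432,288),.048), onz('w2',(318,385),.048))
print('chest low corners',onz('w2',(76,129),0),onz('w2',(109,317),0), 'top?',onz('w2',(48,101),.135))
p=[.5414,.1227,-.1881]
for l in((.13,-.17),(-.13,-.17)):
    c,s=np.cos(p[2]),np.sin(p[2]); print(p[0]+c*l[0]-s*l[1],p[1]+s*l[0]+c*l[1])
```

```text
b1 [ 0.5575 -0.348   0.103 ] base axis [ 0.5565 -0.3466  0.07  ]
b2 [ 0.4623 -0.2703  0.103 ]
caddy [ 0.3766 -0.2747  0.048 ] [ 0.3666 -0.4368  0.048 ] [ 0.2479 -0.2879  0.048 ]
chest low corners [ 0.6092 -0.0692  0.    ] [ 0.3637 -0.0183  0.    ] top? [ 0.6191 -0.1479  0.135 ]
0.6373182012394445 -0.06861047715948396
0.38190426472541794 -0.019992362897319954
```

b1's tip is at (344,136) and b2's at (271,258). Both fall within 5 mm of the triangulated positions, and the caddy clears b2 by about 65 mm. I'll grasp b1 now.

servo_tool:
  deltas:
    - {"claw":0.065,"slide":[0.0301,0.022,0],"spin":0.011}
    - {"claw":0.065,"slide":[0.0301,0.022,0],"spin":0}
    - {"claw":0.065,"slide":[0,0,0.03],"spin":0}
    - {"claw":0.065,"slide":[0,0,0.035],"spin":0}
    - {"claw":0.065,"slide":[0,0,0.035],"spin":0}
    - {"claw":0.065,"slide":[0,0,0.035],"spin":0}
    - {"claw":0.065,"slide":[0,0,0.031],"spin":0}
    - {"claw":0.065,"slide":[0,0,0],"spin":0}
    - {"claw":0.065,"slide":[0,0,0],"spin":0}

```text
t: 2.37
ee_pos: [0.5495, -0.3557, 0.1147]
tcp_rot: [-3.125, 0.314, 0.006]
wrist_force: [0.4, -1.2, 0.3]
grip_width: 0.759
gripper_force: 0.0
```

Run:
```python
from h import *
rel([.5575,-.346,.115],-.188)
```

```text
pos [ 0.5495 -0.3557  0.1147] yaw -0.2 spin -0.012 tilt [-0.0035  0.0016] slide after spin [ 0.006  -0.0111 -0.0003]
```

servo_tool:
  deltas:
    - {"claw":0.065,"slide":[0.006,-0.011,0],"spin":-0.012}
    - {"claw":0.065,"slide":[0,0,0],"spin":0}
    - {"claw":0.038,"slide":[0,0,0],"spin":0}
    - {"claw":0.03,"slide":[0,0,0],"spin":0}
    - {"claw":0.03,"slide":[0,0,0],"spin":0}
    - {"claw":0.03,"slide":[0,0,0],"spin":0}
    - {"claw":0.03,"slide":[0,0,0],"spin":0}
    - {"claw":0.03,"slide":[0,0,0],"spin":0}

```text
t: 3.03
ee_pos: [0.56, -0.3463, 0.118]
tcp_rot: [3.127, -0.294, 0.005]
wrist_force: [0.3, 1.5, 6.0]
grip_width: 0.48
gripper_force: 29.6
```

Run:
```python
from h import *
o=robot.get_obs();print(o['grip_width']*.0854,o['gripper_force'])
rel([.5575,-.346,.115],-.188)
# view of chest for refinement: scene cam now
```

```text
0.04099968627156612 29.574695656774566
pos [ 0.56   -0.3463  0.118 ] yaw -0.187 spin 0.001 tilt [ 0.003  -0.0013] slide after spin [-0.0025  0.0002  0.003 ]
```

servo_tool:
  deltas:
    - {"claw":0.03,"slide":[0,0,-0.02],"spin":0}
    - {"claw":0.03,"slide":[0,0,-0.036],"spin":0}
    - {"claw":0.03,"slide":[0,0,-0.036],"spin":0}
    - {"claw":0.03,"slide":[0,0,-0.036],"spin":0}
    - {"claw":0.03,"slide":[0,0,-0.036],"spin":0}
    - {"claw":0.03,"slide":[0,0,-0.02],"spin":0}
    - {"claw":0.03,"slide":[0,0,0],"spin":0}
  newtons: 40

```text
t: 3.62
ee_pos: [0.5603, -0.3468, 0.3068]
tcp_rot: [3.124, -0.294, 0.013]
wrist_force: [-0.0, -0.7, -0.0]
grip_width: 0.478
gripper_force: 40.6
```

servo_tool:
  deltas:
    - {"claw":0.03,"slide":[-0.0065,-0.02,0],"spin":0}
    - {"claw":0.03,"slide":[-0.013,-0.0368,0],"spin":0}
    - {"claw":0.03,"slide":[-0.013,-0.0368,0],"spin":0}
    - {"claw":0.03,"slide":[-0.013,-0.0368,0],"spin":0}
    - {"claw":0.03,"slide":[-0.013,-0.0368,0],"spin":0}
    - {"claw":0.03,"slide":[-0.013,-0.0368,0],"spin":0}
    - {"claw":0.03,"slide":[-0.013,-0.0368,0],"spin":0}
    - {"claw":0.03,"slide":[-0.013,-0.0368,0],"spin":0}
    - {"claw":0.03,"slide":[-0.013,-0.0368,0],"spin":0}
    - {"claw":0.03,"slide":[-0.013,-0.0368,0],"spin":0}
    - {"claw":0.03,"slide":[-0.013,-0.0368,0],"spin":0}
    - {"claw":0.03,"slide":[-0.0035,-0.0126,0],"spin":0}

```text
t: 4.62
ee_pos: [0.4941, 0.0798, 0.2999]
tcp_rot: [-3.127, 0.284, 0.0]
wrist_force: [1.0, 0.5, -0.9]
grip_width: 0.476
gripper_force: 40.6
```

servo_tool:
  deltas:
    - {"claw":0.03,"slide":[0,0,0],"spin":0}
    - {"claw":0.03,"slide":[0,0,0],"spin":0}
    - {"claw":0.03,"slide":[0,0,0],"spin":0}

```text
t: 4.87
ee_pos: [0.496, 0.0724, 0.2996]
tcp_rot: [3.127, -0.296, -0.001]
wrist_force: [0.6, 0.2, -1.4]
grip_width: 0.475
gripper_force: 40.6
```

Run:
```python
from h import *
rel([.497,.075,.3],-.188)
shot('wrist','w3');
```

```text
pos [0.496  0.0724 0.2996] yaw -0.189 spin -0.001 tilt [-0.0005 -0.0007] slide after spin [ 0.0005 -0.0028 -0.0004]
```

View pics/w3.png

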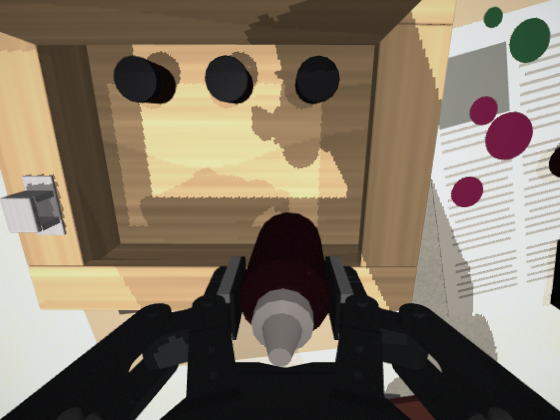

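Wrist view: the opening's front corners are at (82,266) and (360,265), and the pot tops are at (135,79), (229,79) and (318,79). The lid line runs at v≈45. I'll refine the chest pose from these.

Run:
```python
from h import *
from scipy.optimize import least_squares
np.set_printoptions(precision=4,suppress=True)
F=[((-.085,.12,.135),(82,266)),((-.085,-.12,.135),(360,265)),((.072,.085,.066),(135,79)),((.072,0,.066),(229,79)),((.072,-.085,.066),(318,79)),((-.13,.17,.135),(38,308))]
def W(p,l):
    c,s=np.cos(p[2]),np.sin(p[2]); return [p[0]+c*l[0]-s*l[1],p[1]+s*l[0]+c*l[1],l[2]]
f=lambda p:np.concatenate([proj('w3',W(p,l))-u for l,u in F])
r=least_squares(f,[.54,.12,-.19],loss='soft_l1',f_scale=3)
print(r.x);print(f(r.x).reshape(-1,2))
np.save('chest.npy',r.x)
for n in [(-.025,-.055),(-.025,.055)]: print(n,W(r.x,(*n,0)))
for l in((.12),( -.12)): print('far corner px',proj('w3',W(r.x,(.1,l,.135))))
rel(W(r.x,(-.025,-.055,.30)),r.x[2])
print('keeper px',proj('w3',W(r.x,(-.03,.14,.162))))
```

```text
[ 0.5427  0.1194 -0.1964]
[[ 0.8097 -0.7551]
 [ 0.1328  2.2657]
 [-0.0665 -1.1837]
 [-2.3263 -0.7285]
 [ 0.6024  0.0173]
 [ 0.3415  0.9658]]
(-0.025, -0.055) [np.float64(0.5074114301077571), np.float64(0.07030852102148863), 0]
(-0.025, 0.055) [np.float64(0.528877327793421), np.float64(0.17819371572654816), 0]
far corner px [31.2112 21.7361]
far corner px [382.4479  23.5821]
pos [0.4962 0.0721 0.2996] yaw -0.19 spin 0.007 tilt [-0.0005 -0.0005] slide after spin [ 0.0114 -0.0004 -0.0004]
keeper px [ 17.3964 214.4532]
```

servo_tool:
  deltas:
    - {"claw":0.03,"slide":[0.0115,0,0],"spin":0.007}
    - {"claw":0.03,"slide":[0,0,0.03],"spin":0}
    - {"claw":0.03,"slide":[0,0,0.035],"spin":0}
    - {"claw":0.03,"slide":[0,0,0.035],"spin":0}
    - {"claw":0.03,"slide":[0,0,0.035],"spin":0}
    - {"claw":0.03,"slide":[0,0,0.02],"spin":0}
    - {"claw":0.03,"slide":[0,0,0.01],"spin":0}
    - {"claw":0.03,"slide":[0,0,0.005],"spin":0}
    - {"claw":0.03,"slide":[0,0,0],"spin":0}
    - {"claw":0.03,"slide":[0,0,0],"spin":0}
    - {"claw":0.03,"slide":[0,0,0],"spin":0}

```text
t: 5.83
ee_pos: [0.5085, 0.0717, 0.1315]
tcp_rot: [-3.126, 0.305, -0.004]
wrist_force: [0.4, -0.7, -1.4]
grip_width: 0.474
gripper_force: 40.6
```

servo_tool:
  deltas:
    - {"claw":0.03,"slide":[0,0,0.003],"spin":0}
    - {"claw":0.03,"slide":[0,0,0],"spin":0}
    - {"claw":0.03,"slide":[0,0,0],"spin":0}

```text
t: 6.08
ee_pos: [0.5082, 0.0718, 0.128]
tcp_rot: [-3.126, 0.305, -0.004]
wrist_force: [0.6, -0.0, 5.4]
grip_width: 0.48
gripper_force: 41.0
```

servo_tool:
  deltas:
    - {"claw":0.058,"slide":[0,0,0],"spin":0}
    - {"claw":0.058,"slide":[0,0,0],"spin":0}
    - {"claw":0.058,"slide":[0,0,0],"spin":0}
    - {"claw":0.058,"slide":[0,0,-0.02],"spin":0}
    - {"claw":0.058,"slide":[0,0,-0.035],"spin":0}
    - {"claw":0.058,"slide":[0,0,-0.035],"spin":0}
    - {"claw":0.058,"slide":[0,0,-0.035],"spin":0}
    - {"claw":0.058,"slide":[0,0,-0.03],"spin":0}

```text
t: 6.75
ee_pos: [0.5072, 0.0718, 0.2842]
tcp_rot: [-3.127, 0.304, -0.001]
wrist_force: [0.5, -0.2, 0.8]
grip_width: 0.677
gripper_force: 0.0
```

servo_tool:
  deltas:
    - {"claw":0.065,"slide":[0.0022,0.0342,0],"spin":0}
    - {"claw":0.065,"slide":[0.0022,0.0342,0],"spin":0}
    - {"claw":0.065,"slide":[0.0022,0.0342,0],"spin":0}
    - {"claw":0.065,"slide":[0.0022,0.0342,0],"spin":0}
    - {"claw":0.065,"slide":[0.0022,0.0342,0],"spin":0}
    - {"claw":0.065,"slide":[0.0022,0.0342,0],"spin":0}
    - {"claw":0.065,"slide":[0.0022,0.0342,0],"spin":0}
    - {"claw":0.065,"slide":[0.0022,0.0342,0],"spin":0}
    - {"claw":0.065,"slide":[0.0022,0.0342,0],"spin":0}
    - {"claw":0.065,"slide":[0.0022,0.0342,0],"spin":0}
    - {"claw":0.065,"slide":[0,0,0],"spin":0}
    - {"claw":0.065,"slide":[0,0,0],"spin":0}

```text
t: 7.75
ee_pos: [0.462, -0.2701, 0.2814]
tcp_rot: [-3.126, 0.311, 0.002]
wrist_force: [0.6, 0.6, -0.2]
grip_width: 0.762
gripper_force: 0.0
```

Run:
```python
from h import *
rel([.4625,-.268,.115],-.196)
```

```text
pos [ 0.462  -0.2701  0.2814] yaw -0.198 spin -0.002 tilt [-0.001   0.0004] slide after spin [ 1.000e-04 -2.100e-03  1.664e-01]
```

servo_tool:
  deltas:
    - {"claw":0.065,"slide":[0,-0.002,0.02],"spin":0}
    - {"claw":0.065,"slide":[0,0,0.035],"spin":0}
    - {"claw":0.065,"slide":[0,0,0.035],"spin":0}
    - {"claw":0.065,"slide":[0,0,0.035],"spin":0}
    - {"claw":0.065,"slide":[0,0,0.031],"spin":0}
    - {"claw":0.065,"slide":[0,0,0.008],"spin":0}
    - {"claw":0.065,"slide":[0,0,0],"spin":0}
    - {"claw":0.03,"slide":[0,0,0],"spin":0}
    - {"claw":0.03,"slide":[0,0,0],"spin":0}
    - {"claw":0.03,"slide":[0,0,0],"spin":0}
    - {"claw":0.03,"slide":[0,0,0],"spin":0}
    - {"claw":0.03,"slide":[0,0,0],"spin":0}

```text
t: 8.75
ee_pos: [0.4646, -0.2667, 0.1202]
tcp_rot: [3.125, -0.305, 0.006]
wrist_force: [-0.6, 0.9, 7.0]
grip_width: 0.486
gripper_force: 39.9
```

servo_tool:
  deltas:
    - {"claw":0.03,"slide":[0,0,-0.02],"spin":0}
    - {"claw":0.03,"slide":[0,0,-0.036],"spin":0}
    - {"claw":0.03,"slide":[0,0,-0.036],"spin":0}
    - {"claw":0.03,"slide":[0,0,-0.036],"spin":0}
    - {"claw":0.03,"slide":[0,0,-0.036],"spin":0}
    - {"claw":0.03,"slide":[0,0,-0.02],"spin":0}
    - {"claw":0.03,"slide":[0,0,0],"spin":0}
    - {"claw":0.03,"slide":[-0.001,-0.019,0],"spin":0}

```text
t: 9.42
ee_pos: [0.4654, -0.2507, 0.304]
tcp_rot: [3.123, -0.312, 0.005]
wrist_force: [-0.3, -0.1, -1.4]
grip_width: 0.479
gripper_force: 40.6
```

servo_tool:
  deltas:
    - {"claw":0.03,"slide":[-0.002,-0.038,0],"spin":0}
    - {"claw":0.03,"slide":[-0.002,-0.038,0],"spin":0}
    - {"claw":0.03,"slide":[-0.002,-0.038,0],"spin":0}
    - {"claw":0.03,"slide":[-0.002,-0.038,0],"spin":0}
    - {"claw":0.03,"slide":[-0.002,-0.038,0],"spin":0}
    - {"claw":0.03,"slide":[-0.002,-0.038,0],"spin":0}
    - {"claw":0.03,"slide":[-0.002,-0.038,0],"spin":0}
    - {"claw":0.03,"slide":[-0.002,-0.038,0],"spin":0}
    - {"claw":0.03,"slide":[-0.002,-0.038,0],"spin":0}
    - {"claw":0.03,"slide":[-0.002,-0.038,0],"spin":0}
    - {"claw":0.03,"slide":[-0.002,-0.038,0],"spin":0}
    - {"claw":0.03,"slide":[0,-0.012,0],"spin":0}

```text
t: 10.42
ee_pos: [0.5262, 0.1852, 0.3019]
tcp_rot: [-3.125, 0.294, 0.0]
wrist_force: [-0.8, -0.0, -0.8]
grip_width: 0.483
gripper_force: 40.5
```

servo_tool:
  deltas:
    - {"claw":0.03,"slide":[0,0,0],"spin":0}
    - {"claw":0.03,"slide":[0,0,0],"spin":0}
    - {"claw":0.03,"slide":[0,0,0],"spin":0}

```text
t: 10.67
ee_pos: [0.5273, 0.1776, 0.3016]
tcp_rot: [3.126, -0.306, -0.001]
wrist_force: [0.3, -0.4, -1.2]
grip_width: 0.484
gripper_force: 40.6
```

Run:
```python
from h import *
rel([.529,.178,.130],-.196)
```

```text
pos [0.5273 0.1776 0.3016] yaw -0.195 spin 0.001 tilt [-0.0004 -0.0008] slide after spin [ 0.0016 -0.0007  0.1716]
```

servo_tool:
  deltas:
    - {"claw":0.03,"slide":[0.001,0,0.02],"spin":0}
    - {"claw":0.03,"slide":[0,0,0.035],"spin":0}
    - {"claw":0.03,"slide":[0,0,0.035],"spin":0}
    - {"claw":0.03,"slide":[0,0,0.035],"spin":0}
    - {"claw":0.03,"slide":[0,0,0.03],"spin":0}
    - {"claw":0.03,"slide":[0,0,0.01],"spin":0}
    - {"claw":0.03,"slide":[0,0,0.004],"spin":0}
    - {"claw":0.03,"slide":[0,0,0.002],"spin":0}
    - {"claw":0.03,"slide":[0,0,0],"spin":0}
    - {"claw":0.03,"slide":[0,0,0],"spin":0}

```text
t: 11.5
ee_pos: [0.5294, 0.1788, 0.1329]
tcp_rot: [-3.126, 0.305, -0.004]
wrist_force: [0.0, -0.2, -1.0]
grip_width: 0.485
gripper_force: 40.6
```

servo_tool:
  deltas:
    - {"claw":0.03,"slide":[0,0,0.003],"spin":0}
    - {"claw":0.03,"slide":[0,0,0],"spin":0}
    - {"claw":0.03,"slide":[0,0,0],"spin":0}

```text
t: 11.75
ee_pos: [0.5297, 0.1786, 0.13]
tcp_rot: [-3.126, 0.305, -0.005]
wrist_force: [-0.3, -2.7, 7.4]
grip_width: 0.479
gripper_force: 39.2
```

servo_tool:
  deltas:
    - {"claw":0.058,"slide":[0,0,0],"spin":0}
    - {"claw":0.058,"slide":[0,0,0],"spin":0}
    - {"claw":0.058,"slide":[0,0,0],"spin":0}
    - {"claw":0.058,"slide":[0,0,-0.02],"spin":0}
    - {"claw":0.058,"slide":[0,0,-0.04],"spin":0}
    - {"claw":0.058,"slide":[0,0,-0.04],"spin":0}
    - {"claw":0.058,"slide":[0,0,-0.04],"spin":0}
    - {"claw":0.058,"slide":[0,0,-0.04],"spin":0}
    - {"claw":0.0,"slide":[0,0,-0.04],"spin":0}
    - {"claw":0.0,"slide":[0,0,-0.04],"spin":0}
    - {"claw":0.0,"slide":[0,0,-0.04],"spin":0}
    - {"claw":0.0,"slide":[0,0,0],"spin":0}

```text
t: 12.75
ee_pos: [0.5293, 0.1799, 0.4365]
tcp_rot: [-3.122, 0.304, -0.016]
wrist_force: [0.1, 0.4, 0.8]
grip_width: 0.115
gripper_force: 0.0
```

servo_tool:
  deltas:
    - {"claw":0.0,"slide":[0.0165,0.0128,0],"spin":0}
    - {"claw":0.0,"slide":[0.0317,0.0233,0],"spin":0}
    - {"claw":0.0,"slide":[0.0317,0.0233,0],"spin":0}
    - {"claw":0.0,"slide":[0.0317,0.0233,0],"spin":0}
    - {"claw":0.0,"slide":[0.0317,0.0233,0],"spin":0}
    - {"claw":0.0,"slide":[0.0317,0.0233,0],"spin":0}
    - {"claw":0.0,"slide":[0.0159,0.0117,0],"spin":0}
    - {"claw":0.0,"slide":[0,0,0],"spin":0}
    - {"claw":0.0,"slide":[0,0,0],"spin":0}
    - {"claw":0.0,"slide":[0,0,0],"spin":0}

```text
t: 13.58
ee_pos: [0.6882, 0.0046, 0.4278]
tcp_rot: [-3.126, 0.303, 0.001]
wrist_force: [-0.2, -0.1, 0.1]
grip_width: -0.001
gripper_force: 0.0
```

```bash
cat >> h.py <<'E'
def chest(): 
    """tool centre in chest coords"""
    p=np.load('chest.npy'); o=robot.get_obs(); d=o['ee_pos'][:2]-p[:2]; c,s=np.cos(p[2]),np.sin(p[2])
    M=Ro.from_rotvec(o['tcp_rot']).as_matrix()
    print('chest xy',np.round([c*d[0]+s*d[1],-s*d[0]+c*d[1]],4),'tcp z',round(o['ee_pos'][2],4),'tip z',round(o['ee_pos'][2]-.073,4),'yaw',round(np.arctan2(M[1,0],M[0,0]),3),'F',np.round(o['wrist_force'],1),'grip',round(o['grip_width'],3),'t',o['t'],'q7',round(o['q'][6],2))
E
python3 - <<'E'
from h import *
chest()
shot('scene','s3',(190,150,450,345),3)
E
```

```text
chest xy [ 0.1652 -0.0842] tcp z 0.4278 tip z 0.3548 yaw -0.193 F [-0.2 -0.1  0.1] grip -0.001 t 13.5833 q7 -1.93
```

View pics/s3.png

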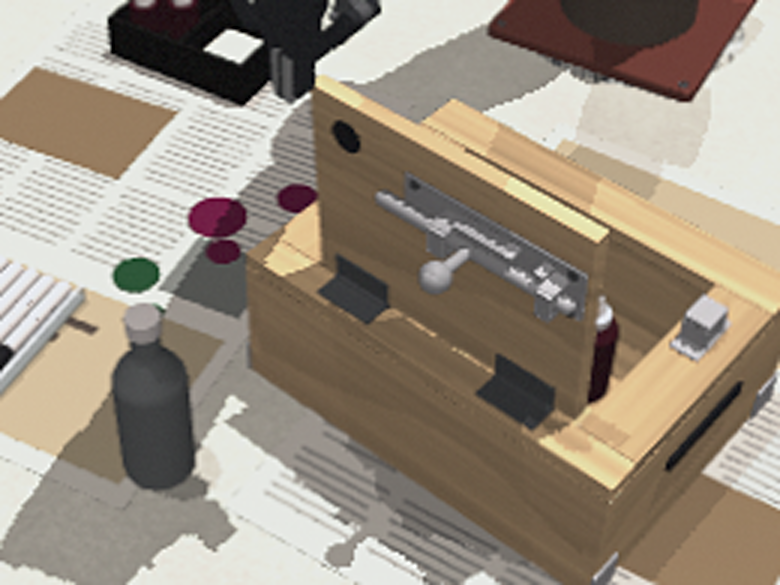

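The bottle stands upright in the chest, seen at (605,345), and the closed fingers are beyond the lid. I'll lower them behind the lid and push it along the arc.

servo_tool:
  deltas:
    - {"claw":0.0,"slide":[0,0,0.03],"spin":0}
    - {"claw":0.0,"slide":[0,0,0.03],"spin":0}
    - {"claw":0.0,"slide":[0,0,0.03],"spin":0}
    - {"claw":0.0,"slide":[-0.015,0,0],"spin":0}
    - {"claw":0.0,"slide":[-0.015,0,0],"spin":0}
    - {"claw":0.0,"slide":[-0.01,0,0],"spin":0}
    - {"claw":0.0,"slide":[-0.01,0,0],"spin":0}
    - {"claw":0.0,"slide":[-0.013,0,0.001],"spin":0}
    - {"claw":0.0,"slide":[-0.013,0,0.001],"spin":0}

```text
t: 14.38
ee_pos: [0.6138, 0.0193, 0.3369]
tcp_rot: [-3.127, 0.302, -0.006]
wrist_force: [5.8, -0.9, -3.1]
grip_width: -0.003
gripper_force: 3.0
```

```bash
python3 -c "
from h import *
chest()"
```

```text
chest xy [ 0.0893 -0.0843] tcp z 0.3369 tip z 0.2639 yaw -0.193 F [ 5.8 -0.9 -3.1] grip -0.003 t 14.3833 q7 -1.95
```

servo_tool:
  deltas:
    - {"claw":0.0,"slide":[-0.0125,0,0.0035],"spin":0}
    - {"claw":0.0,"slide":[-0.0125,0,0.0035],"spin":0}
    - {"claw":0.0,"slide":[-0.0115,0,0.006],"spin":0}
    - {"claw":0.0,"slide":[-0.0115,0,0.006],"spin":0}
    - {"claw":0.0,"slide":[-0.0105,0,0.008],"spin":0}
    - {"claw":0.0,"slide":[-0.0105,0,0.008],"spin":0}
    - {"claw":0.0,"slide":[-0.008,0,0.01],"spin":0}
    - {"claw":0.0,"slide":[-0.008,0,0.01],"spin":0}
    - {"claw":0.0,"slide":[-0.0065,0,0.011],"spin":0}
    - {"claw":0.0,"slide":[-0.0065,0,0.011],"spin":0}
    - {"claw":0.0,"slide":[0,0,0],"spin":0}

```text
t: 15.3
ee_pos: [0.5157, 0.0383, 0.2579]
tcp_rot: [3.126, -0.301, -0.002]
wrist_force: [-0.3, -0.3, 0.2]
grip_width: -0.003
gripper_force: 0.0
```

```bash
python3 -c "
from h import *
chest()"
```

```text
chest xy [-0.0106 -0.0848] tcp z 0.2579 tip z 0.1849 yaw -0.192 F [-0.3 -0.3  0.2] grip -0.003 t 15.3 q7 -1.97
```

servo_tool:
  deltas:
    - {"claw":0.0,"slide":[-0.004,0,0.012],"spin":0}
    - {"claw":0.0,"slide":[-0.003,0,0.012],"spin":0}
    - {"claw":0.0,"slide":[-0.002,0,0.012],"spin":0}
    - {"claw":0.0,"slide":[0,0,0.01],"spin":0}
    - {"claw":0.0,"slide":[0,0,0.004],"spin":0}
    - {"claw":0.0,"slide":[0,0,0],"spin":0}
    - {"claw":0.0,"slide":[0,0,0],"spin":0}

```text
t: 15.88
ee_pos: [0.509, 0.0387, 0.2089]
tcp_rot: [3.127, -0.304, -0.0]
wrist_force: [0.2, -0.1, -0.6]
grip_width: 0.002
gripper_force: 0.0
```

```bash
python3 -c "
from h import *
chest()"
```

```text
chest xy [-0.0172 -0.0856] tcp z 0.2089 tip z 0.1359 yaw -0.194 F [ 0.2 -0.1 -0.6] grip 0.002 t 15.8833 q7 -1.99
```

servo_tool:
  deltas:
    - {"claw":0.0,"slide":[-0.005,0,0.003],"spin":0}
    - {"claw":0.0,"slide":[-0.005,0,0.003],"spin":0}
    - {"claw":0.0,"slide":[0,0,0],"spin":0}
    - {"claw":0.0,"slide":[0,0,0],"spin":0}

```text
t: 16.22
ee_pos: [0.5042, 0.0398, 0.2075]
tcp_rot: [-3.126, 0.307, -0.022]
wrist_force: [11.0, -4.0, 16.9]
grip_width: -0.005
gripper_force: 8.8
```

```bash
python3 -c "
from h import *
chest();shot('wrist','w4')"
```

```text
chest xy [-0.0222 -0.0855] tcp z 0.2075 tip z 0.1345 yaw -0.196 F [11.  -4.  16.9] grip -0.005 t 16.2167 q7 -2.0
```

View pics/w4.png

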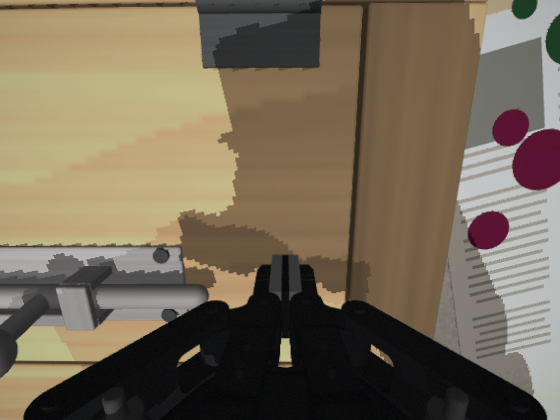

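The lid is flush: tip z is 0.1345 with 17 N of resistance. The wrist view shows no gap, and the bolt rod is drawn, with its tail at (205,297). Next I'll push the knob along +y.

servo_tool:
  deltas:
    - {"claw":0.0,"slide":[0,0,-0.02],"spin":0}
    - {"claw":0.0,"slide":[0,0,-0.03],"spin":0}
    - {"claw":0.0,"slide":[0,0,-0.032],"spin":0}
    - {"claw":0.0,"slide":[-0.005,-0.025,0],"spin":0}
    - {"claw":0.0,"slide":[-0.006,-0.03,0],"spin":0}
    - {"claw":0.0,"slide":[0,-0.0205,0],"spin":0}
    - {"claw":0.0,"slide":[0,0,0],"spin":0}
    - {"claw":0.0,"slide":[0,0,0],"spin":0}
    - {"claw":0.0,"slide":[0,0,0],"spin":0}

```text
t: 17.02
ee_pos: [0.5028, 0.1161, 0.2848]
tcp_rot: [3.126, -0.305, -0.0]
wrist_force: [-0.1, 0.0, 0.2]
grip_width: 0.001
gripper_force: 0.0
```

```bash
python3 -c "
from h import *
chest();shot('wrist','w5')
for h in(0,.1):
  p=np.load('chest.npy');c,s=np.cos(p[2]),np.sin(p[2]);x,y=-.03-.037*np.sin(h),.031;print(proj('w5',[p[0]+c*x-s*y,p[1]+s*x+c*y,.148+.037*np.cos(h)]))
"
```

```text
chest xy [-0.0384 -0.011 ] tcp z 0.2848 tip z 0.2118 yaw -0.195 F [-0.1  0.   0.2] grip 0.001 t 17.0167 q7 -2.12
[216.33899845 233.31969378]
[216.81473246 238.88097439]
```

View pics/w5.png

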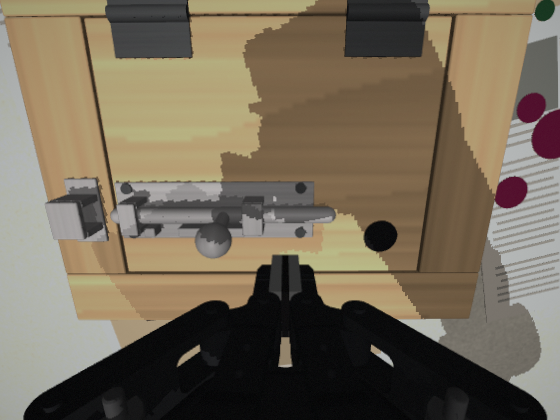

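The knob is at (213,240), matching the prediction for a handle angle of about 0.1 and the bolt drawn about 2 mm. I'll lower the fingers and push.

servo_tool:
  deltas:
    - {"claw":0.0,"slide":[0.004,0,0.012],"spin":0}
    - {"claw":0.0,"slide":[0,0,0.015],"spin":0}
    - {"claw":0.0,"slide":[0,0,0.009],"spin":0}
    - {"claw":0.0,"slide":[0,-0.006,0],"spin":0}
    - {"claw":0.0,"slide":[0,-0.006,0],"spin":0}
    - {"claw":0.0,"slide":[0,-0.006,0],"spin":0}
    - {"claw":0.0,"slide":[0,-0.006,0],"spin":0}
    - {"claw":0.0,"slide":[0,-0.006,0],"spin":0}
    - {"claw":0.0,"slide":[0,-0.006,0],"spin":0}
    - {"claw":0.0,"slide":[0,0,0],"spin":0}

```text
t: 17.9
ee_pos: [0.514, 0.1529, 0.2493]
tcp_rot: [-3.126, 0.302, -0.001]
wrist_force: [-0.1, -0.6, -0.3]
grip_width: 0.007
gripper_force: 0.3
```

```bash
python3 -c "
from h import *
chest()"
```

```text
chest xy [-0.0346  0.0273] tcp z 0.2493 tip z 0.1763 yaw -0.193 F [-0.1 -0.6 -0.3] grip 0.007 t 17.9 q7 -2.22
```

servo_tool:
  deltas:
    - {"claw":0.0,"slide":[0,-0.006,0],"spin":0}
    - {"claw":0.0,"slide":[0,-0.006,0],"spin":0}
    - {"claw":0.0,"slide":[0,-0.005,0],"spin":0}
    - {"claw":0.0,"slide":[0,-0.004,0],"spin":0}
    - {"claw":0.0,"slide":[0,-0.003,0],"spin":0}
    - {"claw":0.0,"slide":[0,0,0],"spin":0}

```text
t: 18.4
ee_pos: [0.5185, 0.1759, 0.2491]
tcp_rot: [-3.126, 0.303, -0.001]
wrist_force: [-0.0, -1.1, 1.8]
grip_width: -0.005
gripper_force: 0.6
```

```bash
python3 -c "
from h import *
chest()"
```

```text
chest xy [-0.0347  0.0507] tcp z 0.2491 tip z 0.1761 yaw -0.193 F [-0.  -1.1  1.8] grip -0.005 t 18.4 q7 -2.27
```

servo_tool:
  deltas:
    - {"claw":0.0,"slide":[0,-0.003,0],"spin":0}
    - {"claw":0.0,"slide":[0,-0.003,0],"spin":0}
    - {"claw":0.0,"slide":[0,0,0],"spin":0}
    - {"claw":0.0,"slide":[0,0,0],"spin":0}

```text
t: 18.73
ee_pos: [0.5194, 0.1777, 0.2488]
tcp_rot: [3.121, -0.309, -0.002]
wrist_force: [-4.6, -13.5, 7.9]
grip_width: -0.006
gripper_force: 7.7
```

```bash
python3 -c "
from h import *
chest()"
```

```text
chest xy [-0.0341  0.0526] tcp z 0.2488 tip z 0.1758 yaw -0.197 F [ -4.6 -13.5   7.9] grip -0.006 t 18.7333 q7 -2.28
```

The bolt has reached its stop at 13.5 N. I'll back off, go round to the far side of the knob and push it over.

servo_tool:
  deltas:
    - {"claw":0.0,"slide":[0,0.006,0],"spin":0}
    - {"claw":0.0,"slide":[0,0.004,-0.02],"spin":0}
    - {"claw":0.0,"slide":[0,0,-0.023],"spin":0}
    - {"claw":0.0,"slide":[0.02,-0.01,0],"spin":0}
    - {"claw":0.0,"slide":[0.02,-0.014,0],"spin":0}
    - {"claw":0.0,"slide":[0,-0.006,0],"spin":0}
    - {"claw":0.0,"slide":[0,0,0],"spin":0}
    - {"claw":0.0,"slide":[0,0,0],"spin":0}

```text
t: 19.4
ee_pos: [0.562, 0.1935, 0.2914]
tcp_rot: [-3.126, 0.302, 0.002]
wrist_force: [-0.6, 0.2, 0.4]
grip_width: 0.002
gripper_force: 0.0
```

```bash
python3 -c "
from h import *
chest()"
```

```text
chest xy [0.0045 0.0764] tcp z 0.2914 tip z 0.2184 yaw -0.193 F [-0.6  0.2  0.4] grip 0.002 t 19.4 q7 -2.29
```

servo_tool:
  deltas:
    - {"claw":0.0,"slide":[0,0.001,0.02],"spin":0}
    - {"claw":0.0,"slide":[0,0,0.022],"spin":0}
    - {"claw":0.0,"slide":[0,0,0],"spin":0}
    - {"claw":0.0,"slide":[-0.007,0,0],"spin":0}
    - {"claw":0.0,"slide":[-0.007,0,0],"spin":0}
    - {"claw":0.0,"slide":[-0.007,0,0.002],"spin":0}
    - {"claw":0.0,"slide":[-0.007,0,0.003],"spin":0}
    - {"claw":0.0,"slide":[-0.007,0,0.003],"spin":0}
    - {"claw":0.0,"slide":[-0.007,0,0.003],"spin":0}
    - {"claw":0.0,"slide":[-0.003,0,0],"spin":0}
    - {"claw":0.0,"slide":[0,0,0],"spin":0}

```text
t: 20.32
ee_pos: [0.5174, 0.2006, 0.2388]
tcp_rot: [3.126, -0.304, -0.001]
wrist_force: [0.9, -0.7, 0.1]
grip_width: 0.001
gripper_force: 0.1
```

```bash
python3 -c "
from h import *
chest()"
```

```text
chest xy [-0.0406  0.0747] tcp z 0.2388 tip z 0.1658 yaw -0.194 F [ 0.9 -0.7  0.1] grip 0.001 t 20.3167 q7 -2.32
```

servo_tool:
  deltas:
    - {"claw":0.0,"slide":[0.003,0,-0.01],"spin":0}
    - {"claw":0.0,"slide":[0,0,-0.018],"spin":0}
    - {"claw":0.0,"slide":[-0.015,0,0],"spin":0}
    - {"claw":0.0,"slide":[-0.015,0,0],"spin":0}
    - {"claw":0.0,"slide":[0,0,0],"spin":0}
    - {"claw":0.0,"slide":[0,0,0.01],"spin":0}
    - {"claw":0.0,"slide":[0,0,0.008],"spin":0}
    - {"claw":0.0,"slide":[0,0,0.008],"spin":0}
    - {"claw":0.0,"slide":[0,0,0.006],"spin":0}
    - {"claw":0.0,"slide":[0,0,0.003],"spin":0}
    - {"claw":0.0,"slide":[0,0,0],"spin":0}

```text
t: 21.23
ee_pos: [0.4916, 0.2055, 0.2313]
tcp_rot: [3.126, -0.305, -0.002]
wrist_force: [-2.3, -1.6, 3.6]
grip_width: -0.003
gripper_force: 1.8
```

```bash
python3 -c "
from h import *
chest()"
```

```text
chest xy [-0.0669  0.0746] tcp z 0.2313 tip z 0.1583 yaw -0.194 F [-2.3 -1.6  3.6] grip -0.003 t 21.2333 q7 -2.34
```

servo_tool:
  deltas:
    - {"claw":0.0,"slide":[0,0,0.003],"spin":0}
    - {"claw":0.0,"slide":[0,0,0.002],"spin":0}
    - {"claw":0.0,"slide":[0,0,0],"spin":0}
    - {"claw":0.0,"slide":[0,0,0],"spin":0}

```text
t: 21.57
ee_pos: [0.4919, 0.206, 0.2295]
tcp_rot: [3.126, -0.305, 0.001]
wrist_force: [-13.6, -4.6, 29.4]
grip_width: -0.002
gripper_force: 14.8
```

```bash
python3 -c "
from h import *
chest()"
```

```text
chest xy [-0.0667  0.0751] tcp z 0.2295 tip z 0.1565 yaw -0.194 F [-13.6  -4.6  29.4] grip -0.002 t 21.5667 q7 -2.34
```

The handle is at a hard stop (29 N, tip z 0.1565), which fits the ball lying flat. I'll retreat and check.

servo_tool:
  deltas:
    - {"claw":0.0,"slide":[0,0,-0.01],"spin":0}
    - {"claw":0.0,"slide":[0,0,-0.02],"spin":0}
    - {"claw":0.0,"slide":[0,0,-0.035],"spin":0}
    - {"claw":0.0,"slide":[0,0.02,-0.03],"spin":0}
    - {"claw":0.0,"slide":[0,0.03,-0.02],"spin":0}
    - {"claw":0.0,"slide":[0,0.03,-0.02],"spin":0}
    - {"claw":0.0,"slide":[0,0,0],"spin":0}
    - {"claw":0.0,"slide":[0,0,0],"spin":0}
    - {"claw":0.0,"slide":[0,0,0],"spin":0}

```text
t: 22.32
ee_pos: [0.4765, 0.1273, 0.3615]
tcp_rot: [-3.127, 0.305, 0.0]
wrist_force: [-0.5, 0.5, -0.3]
grip_width: -0.003
gripper_force: 0.0
```

```bash
python3 -c "
from h import *
chest();shot('wrist','w6');shot('scene','s6');shot('side','d6')
p=np.load('chest.npy');c,s=np.cos(p[2]),np.sin(p[2])
for x,y,z in((-.067,.075,.148),(-.03,.157,.148),(-.03,-.005,.148)):print(proj('w6',[p[0]+c*x-s*y,p[1]+s*x+c*y,z]).round())
a=cv2.imread('pics/w6.png');b=cv2.imread('pics/s6.png')[150:350,130:460]
cv2.imwrite('pics/f6.png',np.vstack([cv2.resize(a,(480,360)),cv2.resize(b,(480,240))[:, :]])[:600])
"
```

```text
chest xy [-0.0665 -0.0052] tcp z 0.3615 tip z 0.2885 yaw -0.195 F [-0.5  0.5 -0.3] grip -0.003 t 22.3167 q7 -2.12
[203. 198.]
[112. 160.]
[286. 160.]
```

View pics/f6.png

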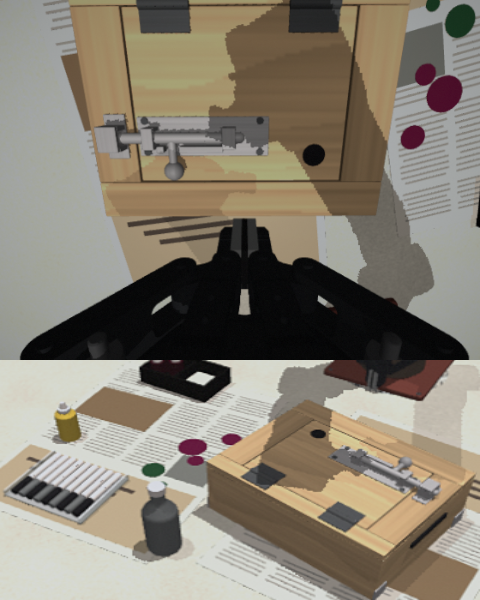

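The knob is at (174,171) in the montage, or (203,199) at full size, against a prediction of (203,198) for home and flat. The rod is in the keeper, the lid is flush and the bystanders haven't moved. Handing in.

```bash
python3 -c "
from rig import robot
print(robot.finish_job())"
```

```text
the job is handed in; nothing more can be done
None
```

Both dye bottles are in the chest, set down upright, with the lid shut, the bolt fully home and its handle flat in the notch; the job was handed in at about 22 s (I saw one bottle upright before shutting the lid, and the other I judged from its clean release).

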